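Stack the spacer and the clay bead on a lamp stem

TASK

Assemble the lamp stem: slide the plain wooden spacer down the steel rod until it rests flat on the dark wooden foot, then slide the orange painted clay bead down the same rod until it rests flat on the spacer. Set the clay bead down gently, never letting it drop, leave both parts free on the rod, and do not disturb the other things on the table.

Things in the scene. Friction and masses are not known exactly. Their poses are not given: they have to be found in the camera images.
- foot_seat (a point): Lamp foot, dark turned wood, fixed to the table: 110 mm across at the bottom, 34 mm high, sloping in to a flat round seat 44 mm across on top. This point is the centre of that flat seat, 34 mm above the table; z up. A steel rod 12 mm thick stands upright from this very point, along z, and rises 66 mm above it; its top 11 mm taper to 5 mm.
- rod_tip (a point): Top end of the steel rod, on its axis, 66 mm above the seat and 100 mm above the table.
- spacer_center (a point): Wooden spacer, pale plain ring: 44 mm outside, 19 mm hole right through, 24 mm high, 40 g or so, loose, lying flat on the table with its hole upright. This point is its centre, half-way up (12 mm above its underside); z along the hole.
- spacer: The same pale wooden spacer; origin at the centre of its underside.
- bead_center (a point): Clay bead, orange terracotta with cream painted diamonds round its side: a short drum 56 mm across and 36 mm high with a 19 mm hole right through, 120 g or so, loose, standing on a flat end with its hole upright. This point is its centre, half-way up (18 mm above its underside); z along the hole.
- bead: The same orange clay bead; origin at the centre of its underside.
- blue_bead_center (a point): Blue clay bead with cream diamonds, same shape and size as the orange one: for another lamp, a bystander. Point at its centre, 18 mm above its underside.
- brass_cap: Small brass cap, 32 mm across, 33 mm high, loose, a bystander. Origin under its centre.
- paint_pot: White paint pot with a yellow lid, 54 mm across, 55 mm high, loose, a bystander. Origin under its centre.
- brush: Paint brush 200 mm long lying on the table, loose, a bystander. Its x axis runs along it.
Things that resemble listed ones, but are neither listed nor needed, are in the scene too. Leave any green or turquoise look-alike of the spacer alone.

How it is judged (in metres and radians):
On the way:
1. the wooden spacer is on the rod, flat on the foot (horizontal distance between spacer_center and foot_seat below 0.007 m and z of spacer_center in the frame of foot_seat between 0.008 and 0.016 m and angle between spacer_center's own z axis and vertical below 0.12 rad and linear speed of spacer below 0.03 m/s), for 0.2 s.
At the end, for the whole second after the job is handed in: Both parts are at rest on the rod, within 7 mm of its axis and within 0.12 rad of level: the spacer's underside within 4 mm of the foot's seat, the orange bead's underside within 4 mm of the spacer's top (24 mm above the seat) (all of step 1 and horizontal distance between bead_center and foot_seat below 0.007 m and z of bead_center in the frame of foot_seat between 0.038 and 0.046 m and angle between bead_center's own z axis and vertical below 0.12 rad and linear speed of bead below 0.03 m/s); the robot touches nothing.
It fails at once if the clay bead is dropped: it moves faster than 0.5 m/s with no finger on it (a fall of more than about 13 mm) (linear speed of bead above 0.5 m/s and contact force between the fingers and bead below 0.05 N).
It fails at once if a bystander (blue bead, brass cap, paint pot, brush) is moved by more than 30 mm (distance of any of blue_bead_center, brass_cap, paint_pot, brush from where it was at the start of the episode above 0.03 m).
It also fails if it takes over 64 s, if anything falls off the work surface, if the arm or the gripper's body presses on something with over 40 N, if the wrist force passes 120 N, or if a joint passes its speed limit or range.

ROBOT

A 6-joint arm with a two-finger parallel gripper is mounted at the origin on the work surface. World frame = base frame: x ahead of the robot, y to its left, z up, the work surface at z = 0. Lengths are in m, angles in degrees, forces in N, time in s.
With the tool pointing down it reaches from about 0.4 to 0.825 m from the base axis. Payload 7 kg.
Tool frame: the origin (TCP) lies on the centre line of the jaws, within the pads' length; the fingertips stand 19 mm ahead of it and the grasp point (between the pads) is the TCP; z points along the fingers, y is the line along which they close (so a half turn about z gives the same grasp; the last joint's range is limited). The gripper opens to 88 mm and grips with 3 to 60 N. Pads are 19 mm wide; open, the fingers measure 130 mm over their backs; the gripper's body (78 mm by 193 mm) begins 47 mm behind the grasp point.
Start: joints at [-52.878, 20.546, 0.682, 0, -70.136, -16.507], TCP at [0.238, -0.632, 0.225] pointing down, gripper open.
Joint ranges: [-176.03, 176.03], [-82.01, 121.73], [-58.28, 71.71], [-173.87, 95.51], [-174.79, -0.11], [-173.66, 173.66]. Speed limits (degrees/s): [136.94, 136.94, 172.46, 180, 180, 180].

INTERFACE

Orientations are given as [roll, pitch, yaw] about the fixed x, y, z axes, in that order (R = Rz(yaw) Ry(pitch) Rx(roll)).
In Python, from plant import get_state, capture, close_job gives the robot as it stands.
- The arm moves only by the tool apply_moves, never from a script. Its argument "targets" is a list of rows, each a list of 7 numbers: the opening, from 0 (shut) to 1 (fully open), then the shift along the tool's x, y, z normalised to -1 to 1, where 1 is 1000 mm, then the turn, a rotation vector about the tool's x, y, z normalised to -1 to 1, where 1 is 90 degrees. In form: [[claw, tx, ty, tz, ax, ay, az], ...]. A call has 1 to 20 rows; each row shifts and turns the commanded pose from where the row before left it, along the tool's axes as they then stand; what a row does not reach is not made up. A row lasts 1/12 s, in which the tool goes at most 41.7 mm and 7.16 degrees, less where a joint would pass 70% of its speed; a pose out of reach is approached as far as the arm can. A call with a number of a shift or a turn outside -1 to 1 is refused whole. A call with a gripper value outside its range is refused whole. The fingers move at their own pace and stop on an object; "newtons" is the grip in N (left out, the last holds). Time passes only in rows, so rows that do not move let the fingers close. It gives the time, the measured TCP pose, the force, the opening and the grip force at its end, in the units of the state.
- get_state(): the state, without advancing time (a new reading comes with each control period).
- capture(name): name is "side" or "top"; returns a dict with "frame" (384x512x3 uint8, red, green, blue), "range_z" (384x512 float32, m along the optical axis (not along the pixel's ray), 0 where there is no reading), "camera_matrix" (3x3 intrinsics, pixels), "T" (4x4, takes a point from camera to world coordinates). Camera axes: x right, y down, z forward; pixel columns grow to the right and rows downward; lengths in m; the calibration is good to about 2 mm. A picture is of the moment at which its call begins.
- close_job(): hands the job in; it is judged then, once.
The state is a dict: "time_s": time; "joints": joint angles; "qd": joint speeds; "joint_torque": joint torques, N m; "tcp_pos": TCP position; "eef_rot": TCP orientation; "contact_force": force on the tool from outside, world axes, zero at the start; "moment": the same for the moment, N m; "gripper_width": finger opening in m; "gripper_force": force on a finger pad.
Only numpy, scipy, OpenCV 4.12 (cv2) and the standard library are available. Lean on these libraries where they do the work, as an engineer would, in place of code of your own. Each camera call takes 0.05 s, during which the arm holds its last target. There are 200 camera calls.

## Working session

There is one attempt and no reset: what is moved stays moved. The work goes in short steps, Python scripts to look and compute and a tool call to move; the robot and the scene stay as the last step left them, time stands still between calls to the robot, and variables do not carry over. Pictures are saved under pics/ and viewed, at most 10 in all, crops included, and the job is handed in when it is done.

Besides the shell and the picture viewer there is one more tool, called after "Request:" by a JSON object that holds its "op" and its "data", one argument or row to a line. apply_moves: Moves the arm, as the interface text tells. Scaled input: -1 to 1 covers 1000 mm each way for a shift and 90 degrees each way for a turn. Its arguments: {"type":"object","properties":{"targets":{"type":"array","items":{"type":"array","items":{"type":"number"}}},"newtons":{"type":"number"}},"required":["targets"]}

```bash
mkdir -p pics; python3 - <<'E'
from plant import get_state,capture
import cv2,numpy as np
print(get_state())
for n in("top","side"):
    c=capture(n); cv2.imwrite(f"pics/{n}0.png",c["frame"][:,:,::-1]); np.savez(f"{n}0.npz",**c)
    print(n,c["camera_matrix"].round(1).tolist(),c["T"].round(3).tolist())
E
```

```text
{'time_s': 0.0, 'joints': array([-5.28782149e+01,  2.05902782e+01,  6.34326635e-01, -1.87228888e-02,
       -7.01332135e+01, -1.65066313e+01]), 'qd': array([ 0.05761733, -0.00788354,  0.0720881 ,  0.00132438,  0.08642527,
       -0.01087598]), 'joint_torque': array([-2.57476012e-05, -5.82713449e+01,  2.93054062e+01,  6.99748322e+00,
        6.92470014e-03, -2.23899474e-04]), 'tcp_pos': array([ 0.23746509, -0.63135047,  0.22374432]), 'eef_rot': array([ 1.79909509e+02, -8.46102519e-03, -1.59391216e+02]), 'contact_force': array([-0.1820799 , -0.38030694, -0.09965571]), 'moment': array([ 0.01892284, -0.04159598,  0.01105965]), 'gripper_force': 0.0, 'gripper_width': 0.08771235903236425}
top [[480.8, 0.0, 264.3], [0.0, 480.8, 190.9], [0.0, 0.0, 1.0]] [[0.018, -0.998, 0.058, 0.401], [-1.0, -0.018, -0.003, -0.01], [0.004, -0.058, -0.998, 1.747], [0.0, 0.0, 0.0, 1.0]]
side [[416.3, 0.0, 254.4], [0.0, 416.3, 195.9], [0.0, 0.0, 1.0]] [[-0.996, -0.062, 0.06, 0.445], [-0.085, 0.565, -0.821, 0.923], [0.017, -0.823, -0.568, 0.742], [0.0, 0.0, 0.0, 1.0]]
```

View pics/top0.png

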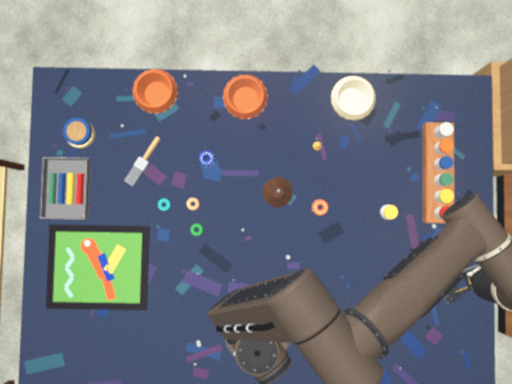

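View pics/side0.png

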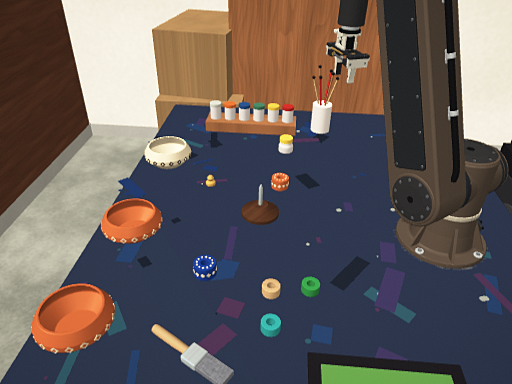

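The top view shows the orange bead at (320,207), the foot at (278,192), the pot at (390,212), the cap at (317,146), the blue bead at (207,158) and the brush at (142,162). There are three spacer-like rings: pale (193,203), turquoise (164,204) and green (197,229). The pale wood ring fits the spacer description, and the only small orange drum with diamonds is the one at (320,207). In the side view the pale ring is at (271,288), the bead at (280,181), and the rod tip at about (261,184).

```bash
cat > h.py <<'E'
import numpy as np,cv2
from plant import get_state,capture
def ray(c,p,z):
    K,T=c["camera_matrix"],c["T"]
    d=T[:3,:3]@np.linalg.inv(K)@np.array([p[0],p[1],1.]); o=T[:3,3]
    return (o+d*(z-o[2])/d[2])
def proj(c,P):
    T=c["T"];q=c["camera_matrix"]@(T[:3,:3].T@(np.asarray(P)-T[:3,3])); return q[:2]/q[2]
def blob(c,seed,r,f):
    """filled silhouette near seed; f: hsv->mask"""
    h=cv2.cvtColor(c["frame"],cv2.COLOR_RGB2HSV).astype(int)
    m=f(h[...,0],h[...,1],h[...,2]).astype(np.uint8)
    w=np.zeros_like(m);cv2.circle(w,tuple(map(int,seed)),r,1,-1);m&=w
    cs,_=cv2.findContours(m,cv2.RETR_EXTERNAL,cv2.CHAIN_APPROX_NONE)
    hull=cv2.convexHull(max(cs,key=cv2.contourArea))
    M=cv2.moments(hull);return np.array([M["m10"],M["m01"]])/M["m00"],cv2.boundingRect(hull)
pale=lambda H,S,V:(H>8)&(H<28)&(S>40)&(V>110)
orange=lambda H,S,V:((H<16)|(H>172))&(S>60)&(V>90)
foot=lambda H,S,V:((H<20)|(H>165))&(S>60)
notblue=lambda H,S,V:((H<95)|(H>140))|(S<60)
E
python3 - <<'E'
from h import *
c={n:dict(np.load(n+"0.npz")) for n in("top","side")}
for nm,z,f,st,ss in(("spacer",.012,pale,(193,203),(271,288)),("bead",.018,orange,(320,207),(280,181)),("foot",.01,foot,(278,192),(261,211))):
    for n,s in(("top",st),("side",ss)):
        p,b=blob(c[n],s,24 if nm=="foot" else 14,f); print(nm,n,p.round(1),b,ray(c[n],p,z).round(4))
ims=[]
for n,s,k in(("top",(193,203),30),("top",(320,207),30),("side",(271,288),30),("side",(280,181),30),("top",(278,192),30),("side",(261,195),30)):
    x,y=s;ims.append(cv2.resize(c[n]["frame"][y-k:y+k,x-k:x+k,::-1],(260,260),interpolation=cv2.INTER_CUBIC))
cv2.imwrite("pics/crop1.png",np.vstack([np.hstack([ims[0],ims[2],ims[4]]),np.hstack([ims[1],ims[3],ims[5]])]))
E
```

```text
spacer top [192.5 203.4] (186, 197, 14, 14) [0.4516 0.2435 0.012 ]
spacer side [270.7 288.1] (262, 278, 19, 21) [0.4521 0.2419 0.012 ]
bead top [319.8 207. ] (312, 199, 17, 17) [ 0.447  -0.2152  0.018 ]
bead side [279.5 181.2] (271, 172, 18, 19) [ 0.4481 -0.2152  0.018 ]
foot top [277.2 191.7] (263, 178, 29, 29) [ 0.4996 -0.0614  0.01  ]
foot side [259.8 211.9] (242, 200, 37, 25) [ 0.4997 -0.0545  0.01  ]
```

View pics/crop1.png

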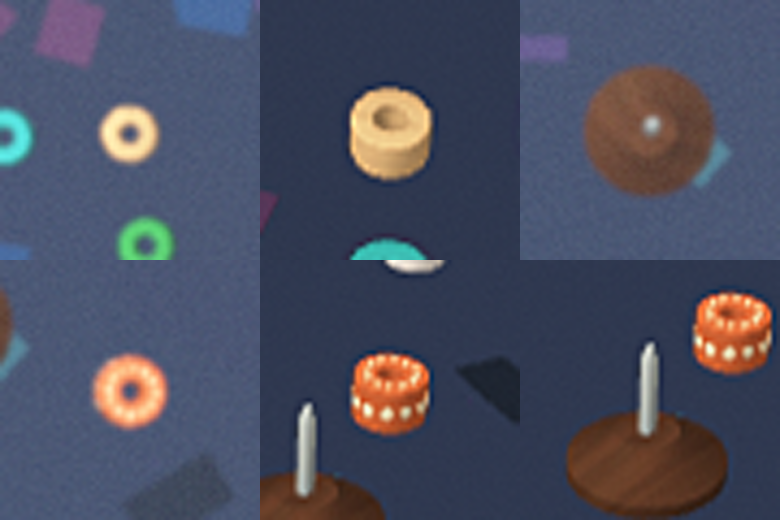

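The crop confirms the pale plain ring and the orange drum with cream diamonds. In the side view the rod stands on the foot, tip at about (261,184). Next I measure the rod.

```bash
python3 - <<'E'
from h import *
c={n:dict(np.load(n+"0.npz")) for n in("top","side")}
f=c["side"]["frame"].astype(int)
for y in range(183,209,3):
    r=f[y,252:272]; g=r.min(-1)*(abs(r[:,0]-r[:,2])<45); w=np.where(g>85,g-60,0); print(y,(w*np.arange(252,272)).sum()/max(w.sum(),1),w.sum(),g.max())
t=c["top"]["frame"].astype(int)[184:198,272:286]; b=t[...,2]-55; w=np.where(t[...,2]>110,b,0)
yy,xx=np.mgrid[184:198,272:286]; p=[(w*xx).sum()/w.sum(),(w*yy).sum()/w.sum()];print(p,(w>0).sum(),ray(c["top"],p,.098))
for z in(.034,.06,.1):
  for P in((.4997,-.0614),(.4997,-.058),(.4997,-.0545)): print(z,P,proj(c["side"],[*P,z]).round(1),proj(c["top"],[*P,z]).round(1))
E
```

```text
183 271.0 95 155
186 260.06865671641793 335 224
189 260.18581907090464 409 197
192 260.1602067183463 387 193
195 260.04788732394366 355 192
198 260.01488095238096 336 189
201 259.74725274725273 364 189
204 259.4697508896797 281 174
207 0.0 0 29
[np.float64(277.8167938931298), np.float64(190.40076335877862)] 14 [ 0.49917079 -0.06079382  0.098     ]
0.034 (0.4997, -0.0614) [260.2 203.9] [277.4 191.3]
0.034 (0.4997, -0.058) [260.1 204.5] [276.5 191.3]
0.034 (0.4997, -0.0545) [260.  205.2] [275.5 191.3]
0.06 (0.4997, -0.0614) [260.4 196.5] [277.6 190.9]
0.06 (0.4997, -0.058) [260.3 197.2] [276.7 190.9]
0.06 (0.4997, -0.0545) [260.2 197.9] [275.7 190.9]
0.1 (0.4997, -0.0614) [260.7 184.9] [278.  190.2]
0.1 (0.4997, -0.058) [260.7 185.5] [277.  190.2]
0.1 (0.4997, -0.0545) [260.6 186.2] [276.  190.2]
```

Request:
{"op": "apply_moves", "data": {
  "targets": [
    [1, 0, 0, 0, 0, 0, 0.0763],
    [1, 0, 0, 0, 0, 0, 0.0763],
    [1, 0, 0, 0, 0, 0, 0.0763],
    [1, -0.0174, 0.0348, 0, 0, 0, 0],
    [1, -0.0174, 0.0348, 0, 0, 0, 0],
    [1, -0.0174, 0.0348, 0, 0, 0, 0],
    [1, -0.0174, 0.0348, 0, 0, 0, 0],
    [1, -0.0174, 0.0348, 0, 0, 0, 0],
    [1, -0.0174, 0.0348, 0, 0, 0, 0],
    [1, -0.0174, 0.0348, 0, 0, 0, 0],
    [1, -0.0174, 0.0348, 0, 0, 0, 0],
    [1, -0.0174, 0.0348, 0, 0, 0, 0],
    [1, -0.0174, 0.0348, 0, 0, 0, 0],
    [1, -0.0174, 0.0348, 0, 0, 0, 0],
    [1, -0.0174, 0.0348, 0, 0, 0, 0],
    [1, 0, 0, 0, 0, 0, 0],
    [1, 0, 0, 0, 0, 0, 0]
  ]
}}

```text
time_s: 1.52
tcp_pos: [0.4471, -0.2122, 0.2245]
eef_rot: [180.0, -0.0, -179.8]
contact_force: [-0.8, -0.6, 0.6]
gripper_width: 0.0877
gripper_force: 0.0
```

Request:
{"op": "apply_moves", "data": {
  "targets": [
    [1, -0.0004, 0.0379, 0, 0, 0, 0],
    [1, -0.0004, 0.0379, 0, 0, 0, 0],
    [1, -0.0004, 0.0379, 0, 0, 0, 0],
    [1, -0.0004, 0.0379, 0, 0, 0, 0],
    [1, -0.0004, 0.0379, 0, 0, 0, 0],
    [1, -0.0004, 0.0379, 0, 0, 0, 0],
    [1, -0.0004, 0.0379, 0, 0, 0, 0],
    [1, -0.0004, 0.0379, 0, 0, 0, 0],
    [1, -0.0004, 0.0379, 0, 0, 0, 0],
    [1, -0.0004, 0.0379, 0, 0, 0, 0],
    [1, -0.0004, 0.0379, 0, 0, 0, 0],
    [1, -0.0004, 0.0379, 0, 0, 0, 0],
    [1, 0, 0, 0.0362, 0, 0, 0],
    [1, 0, 0, 0.0362, 0, 0, 0],
    [1, 0, 0, 0.0362, 0, 0, 0],
    [1, 0, 0, 0.0362, 0, 0, 0],
    [1, 0, 0, 0, 0, 0, 0],
    [1, 0, 0, 0, 0, 0, 0]
  ]
}}

```text
time_s: 3.02
tcp_pos: [0.4507, 0.2388, 0.0788]
eef_rot: [-179.8, -0.2, 180.0]
contact_force: [0.1, 0.6, -0.1]
gripper_width: 0.0874
gripper_force: 0.0
```

```bash
python3 - <<'E'
from h import *
c=capture("side"); s=get_state(); print(s["tcp_pos"],s["eef_rot"]); p=proj(c,s["tcp_pos"]); print(p, proj(c,s["tcp_pos"]-[0,0,.019]))
x,y=map(int,p); cv2.imwrite("pics/a1.png",cv2.resize(c["frame"][y-60:y+60,x-70:x+70,::-1],None,fx=5,fy=5,interpolation=cv2.INTER_CUBIC))
E
```

```text
[0.45183034 0.24015616 0.08071497] [-1.79941417e+02 -1.00366566e-03  1.79985732e+02]
[272.06659089 266.20276556] [271.72332051 272.27574076]
```

View pics/a1.png

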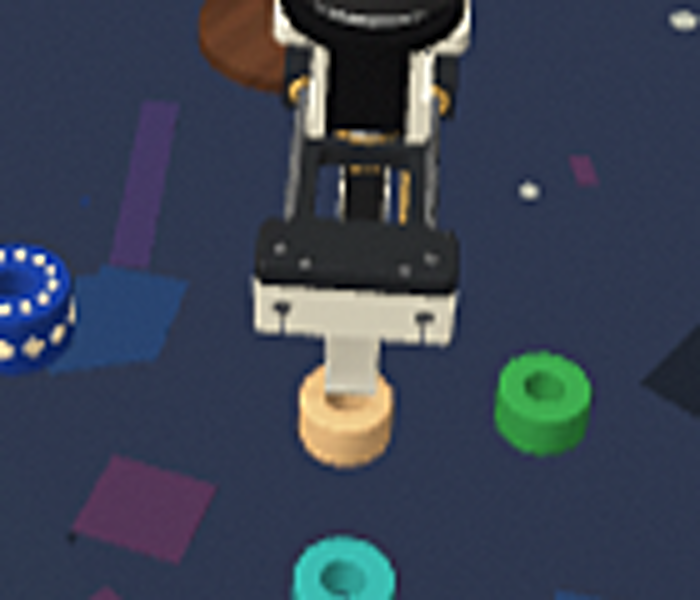

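The picture shows the near finger centred over the pale ring (ring at (346,415) in the crop, finger at (352,370)), agreeing with the calibration. Descend and grip.

Request:
{"op": "apply_moves", "data": {
  "targets": [
    [1, 0, 0.002, 0.02, 0, 0, 0],
    [1, 0, 0, 0.02, 0, 0, 0],
    [1, 0, 0, 0.012, 0, 0, 0],
    [1, 0, 0, 0, 0, 0, 0],
    [1, 0, 0, 0, 0, 0, 0],
    [0, 0, 0, 0, 0, 0, 0],
    [0, 0, 0, 0, 0, 0, 0],
    [0, 0, 0, 0, 0, 0, 0],
    [0, 0, 0, 0, 0, 0, 0],
    [0, 0, 0, 0, 0, 0, 0],
    [0, 0, 0, 0, 0, 0, 0],
    [0, 0, 0, 0, 0, 0, 0],
    [0, 0, 0, 0, 0, 0, 0],
    [0, 0, 0, 0, 0, 0, 0],
    [0, 0, 0, 0, 0, 0, 0],
    [0, 0, 0, 0, 0, 0, 0],
    [0, 0, 0, 0, 0, 0, 0]
  ],
  "newtons": 12
}}

```text
time_s: 4.48
tcp_pos: [0.451, 0.2427, 0.0278]
eef_rot: [-180.0, -0.0, -180.0]
contact_force: [0.1, 0.7, -0.0]
gripper_width: 0.0134
gripper_force: 0.0
```

```bash
python3 - <<'E'
from h import *
c=capture("side"); s=get_state(); print(s["tcp_pos"],s["gripper_width"],s["gripper_force"]); p=proj(c,s["tcp_pos"]); print(p)
x,y=map(int,p); a=cv2.resize(c["frame"][y-60:y+60,x-60:x+60,::-1],(400,400),interpolation=cv2.INTER_CUBIC)
c=capture("top");p=proj(c,s["tcp_pos"]);print(p)
x,y=map(int,p); b=cv2.resize(c["frame"][y-40:y+40,x-40:x+40,::-1],(400,400),interpolation=cv2.INTER_CUBIC)
cv2.imwrite("pics/a2.png",np.hstack([a,b]))
E
```

```text
[0.45098451 0.2426763  0.02780446] 0.009019362576040826 0.0
[271.43820993 283.60597862]
[192.10369098 203.44901383]
```

View pics/a2.png

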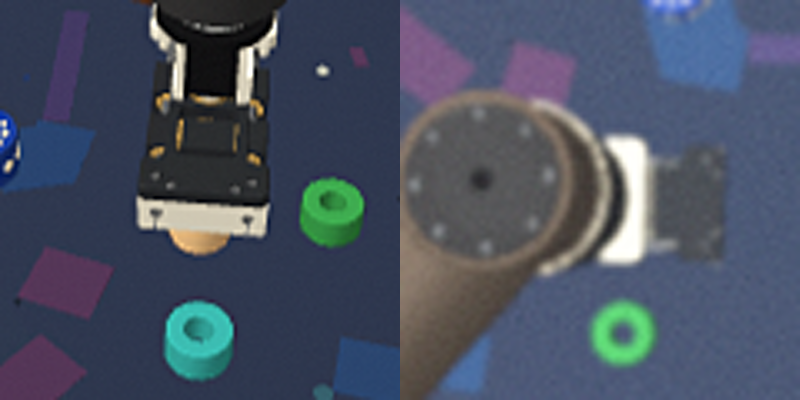

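The near finger isn't visible and the ring hasn't moved (its front is still at (271,298) in the side view), while the reported width is 9 mm. I'll use the range image to locate the fingers.

```bash
python3 - <<'E'
from h import *
s=get_state();print(s)
c=capture("side");K,T=c["camera_matrix"],c["T"]
for x in(265,271,277):
  for y in range(268,304,3):
    d=float(c["range_z"][y,x]);P=T@np.r_[np.linalg.inv(K)@[x,y,1]*d,1] if d else np.zeros(4)
    print(x,y,P[:3].round(3),c["frame"][y,x])
E
```

```text
{'time_s': 4.5833, 'joints': array([ 5.02754621e+01,  1.80628456e+01, -3.34698614e+01, -8.12839436e-04,
       -3.84704374e+01, -1.40261337e+02]), 'qd': array([-0.00711811, -0.08253047,  0.03493023, -0.05638338,  0.12846666,
       -0.05498872]), 'joint_torque': array([ 4.35414468e-04, -4.48353517e+01,  1.93077010e+01,  4.55407217e+00,
       -8.01677210e-02, -1.80457614e-04]), 'tcp_pos': array([0.45102289, 0.24268098, 0.02782683]), 'eef_rot': array([-1.79997905e+02, -2.39900633e-03, -1.79986512e+02]), 'contact_force': array([ 0.10117411,  0.67081301, -0.41625869]), 'moment': array([-0.03677265, -0.01088913,  0.01297245]), 'gripper_force': 0.0, 'gripper_width': 0.0055964357632378}
265 268 [0.466 0.28  0.112] [37 36 36]
265 271 [0.465 0.316 0.139] [44 46 49]
265 274 [0.464 0.324 0.139] [42 44 46]
265 277 [0.464 0.334 0.141] [43 45 47]
265 280 [0.463 0.339 0.138] [41 43 45]
265 283 [0.463 0.339 0.13 ] [90 88 82]
265 286 [0.463 0.332 0.113] [207 200 179]
265 289 [0.463 0.333 0.106] [207 200 180]
265 292 [0.464 0.262 0.019] [223 188 140]
265 295 [0.464 0.261 0.009] [225 180 121]
265 298 
[... 335 characters left out ...]
[208 201 181]
271 289 [0.45  0.332 0.106] [206 199 178]
271 292 [0.451 0.265 0.024] [204 182 150]
271 295 [0.45  0.266 0.015] [196 154 104]
271 298 [0.45  0.265 0.004] [178 142  97]
271 301 [0.449 0.272 0.002] [45 56 80]
277 268 [0.441 0.28  0.115] [33 34 35]
277 271 [0.441 0.315 0.141] [43 45 47]
277 274 [0.44  0.323 0.141] [47 48 49]
277 277 [0.44  0.33  0.139] [45 48 49]
277 280 [0.44  0.34  0.141] [43 45 46]
277 283 [0.439 0.339 0.132] [18 20 24]
277 286 [0.439 0.338 0.122] [215 208 186]
277 289 [0.438 0.333 0.108] [207 201 179]
277 292 [0.438 0.332 0.099] [204 196 173]
277 295 [0.437 0.258 0.007] [166 127  82]
277 298 [0.436 0.262 0.002] [35 50 79]
277 301 [0.436 0.27  0.001] [47 56 80]
```

```bash
python3 - <<'E'
from h import *
c=capture("side")
for y in(.284,.295,.305):
  for z in(.062,.072,.082): print(y,z,proj(c,[.4518,y,z]).round(1))
for z in(.128,.138,.148): print("body",z,proj(c,[.4518,.332,z]).round(1))
K,T=c["camera_matrix"],c["T"]; v,u=np.mgrid[200:300,235:305]; d=c["range_z"][200:300,235:305]
P=(T[:3,:3]@(np.linalg.inv(K)@np.stack([u.ravel(),v.ravel(),np.ones(u.size)])*d.ravel())).T+T[:3,3]
m=(abs(P[:,0]-.451)<.045)&(P[:,1]>.31)&(d.ravel()>0); print(P[m].min(0),P[m].max(0),np.percentile(P[m][:,2],[1,5]))
E
```

```text
0.284 0.062 [270.7 286.5]
0.284 0.072 [270.9 283.3]
0.284 0.082 [271.1 280.1]
0.295 0.062 [270.5 290.3]
0.295 0.072 [270.6 287.1]
0.295 0.082 [270.8 283.8]
0.305 0.062 [270.2 293.8]
0.305 0.072 [270.4 290.6]
0.305 0.082 [270.6 287.3]
body 0.128 [270.8 281.3]
body 0.138 [271.  277.8]
body 0.148 [271.2 274.2]
[0.4113567  0.31016005 0.09670424] [0.48948296 0.34189782 0.14259008] [0.09837554 0.10128479]
```

Both the body's underside and the finger tips measure about 20 mm higher than the stated tool geometry gives. In effect the reported TCP is at the fingertips, so the jaws closed just above the ring, which stayed put. I'll reopen and go 19 mm lower.

Request:
{"op": "apply_moves", "data": {
  "targets": [
    [1, 0, 0, 0, 0, 0, 0],
    [1, 0, 0, 0, 0, 0, 0],
    [1, 0, 0, 0, 0, 0, 0],
    [1, 0, 0, 0, 0, 0, 0],
    [1, 0, 0, 0, 0, 0, 0],
    [1, 0, 0, 0, 0, 0, 0],
    [1, 0, 0, 0, 0, 0, 0],
    [1, 0, 0, 0, 0, 0, 0],
    [1, 0, 0, 0, 0, 0, 0],
    [1, 0, 0, 0, 0, 0, 0],
    [1, 0, 0, 0, 0, 0, 0],
    [1, 0, 0, 0, 0, 0, 0],
    [1, 0, 0, 0.01, 0, 0, 0],
    [1, 0, 0, 0.009, 0, 0, 0],
    [1, 0, 0, 0, 0, 0, 0],
    [1, 0, 0, 0, 0, 0, 0]
  ]
}}

```text
time_s: 6.02
tcp_pos: [0.4505, 0.242, 0.0078]
eef_rot: [-179.9, -0.1, -180.0]
contact_force: [-1.5, 0.8, -0.2]
gripper_width: 0.0876
gripper_force: 0.0
```

Request:
{"op": "apply_moves", "data": {
  "targets": [
    [0, 0, 0, 0, 0, 0, 0],
    [0, 0, 0, 0, 0, 0, 0],
    [0, 0, 0, 0, 0, 0, 0],
    [0, 0, 0, 0, 0, 0, 0],
    [0, 0, 0, 0, 0, 0, 0],
    [0, 0, 0, 0, 0, 0, 0],
    [0, 0, 0, 0, 0, 0, 0],
    [0, 0, 0, 0, 0, 0, 0],
    [0, 0, 0, 0, 0, 0, 0],
    [0, 0, 0, 0, 0, 0, 0]
  ],
  "newtons": 12
}}

```text
time_s: 6.85
tcp_pos: [0.4511, 0.2427, 0.0089]
eef_rot: [180.0, 0.0, -180.0]
contact_force: [-0.5, -0.6, 1.7]
gripper_width: 0.0435
gripper_force: 12.0
```

Request:
{"op": "apply_moves", "data": {
  "targets": [
    [0, 0, 0, -0.02, 0, 0, 0],
    [0, 0, 0, -0.034, 0, 0, 0],
    [0, 0, 0, -0.034, 0, 0, 0],
    [0, 0, 0, -0.034, 0, 0, 0],
    [0, -0.0047, -0.0304, 0, 0, 0, 0],
    [0, -0.0047, -0.0304, 0, 0, 0, 0],
    [0, -0.0047, -0.0304, 0, 0, 0, 0],
    [0, -0.0047, -0.0304, 0, 0, 0, 0],
    [0, -0.0047, -0.0304, 0, 0, 0, 0],
    [0, -0.0047, -0.0304, 0, 0, 0, 0],
    [0, -0.0047, -0.0304, 0, 0, 0, 0],
    [0, -0.0047, -0.0304, 0, 0, 0, 0],
    [0, -0.0047, -0.0304, 0, 0, 0, 0],
    [0, -0.0047, -0.0304, 0, 0, 0, 0],
    [0, 0, 0, 0, 0, 0, 0],
    [0, 0, 0, 0, 0, 0, 0],
    [0, 0, 0, 0, 0, 0, 0]
  ]
}}

```text
time_s: 8.27
tcp_pos: [0.4979, -0.0615, 0.1307]
eef_rot: [180.0, -0.0, 179.9]
contact_force: [0.7, 0.9, -0.3]
gripper_width: 0.0436
gripper_force: 12.0
```

```bash
python3 - <<'E'
from h import *
c=capture("side"); s=get_state(); t=s["tcp_pos"];print(t,s["gripper_width"],s["gripper_force"],s["contact_force"])
p=proj(c,t);print(p,proj(c,[.4995,-.061,.1]),"spacer centre exp",proj(c,t+[.001,0,.003]))
np.savez("s2.npz",**c)
x,y=map(int,p); cv2.imwrite("pics/a3.png",cv2.resize(c["frame"][y-40:y+50,x-50:x+50,::-1],None,fx=6,fy=6,interpolation=cv2.INTER_CUBIC)); print("crop origin",x-50,y-40)
E
```

```text
[ 0.49795659 -0.06094039  0.13078141] 0.043293035462396066 12.000076076947153 [-0.53317845 -0.97516161 -0.16056524]
[261.64198975 175.72103074] [260.80516251 184.95098813] spacer centre exp [261.31179034 174.78084962]
crop origin 211 135
```

View pics/a3.png

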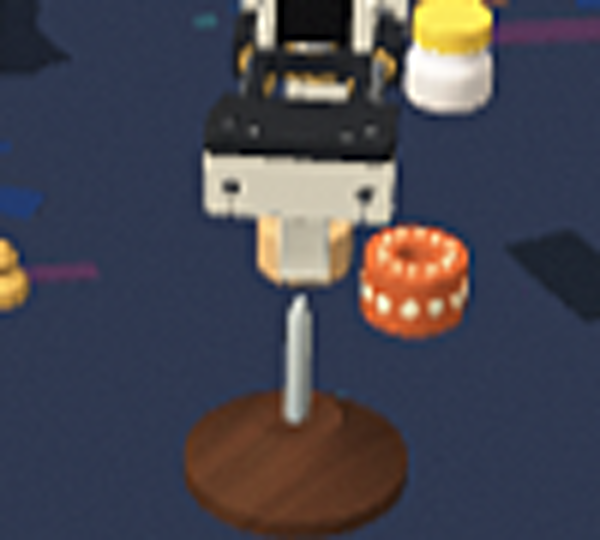

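The spacer (crop columns 257–352, centre 304) sits about 1 mm to the −x side of the rod line (tip at (300,298)). I'll shift +1 mm in x and engage slowly.

Request:
{"op": "apply_moves", "data": {
  "targets": [
    [0, -0.001, 0, 0.01, 0, 0, 0],
    [0, 0, 0, 0.008, 0, 0, 0],
    [0, 0, 0, 0.006, 0, 0, 0],
    [0, 0, 0, 0.006, 0, 0, 0],
    [0, 0, 0, 0.006, 0, 0, 0],
    [0, 0, 0, 0.006, 0, 0, 0],
    [0, 0, 0, 0, 0, 0, 0],
    [0, 0, 0, 0, 0, 0, 0]
  ]
}}

```text
time_s: 8.98
tcp_pos: [0.4989, -0.0614, 0.0884]
eef_rot: [-180.0, -0.1, -180.0]
contact_force: [0.4, 0.4, 0.0]
gripper_width: 0.0431
gripper_force: 12.0
```

No contact force, and the spacer is on the rod. Continue down to about 1–2 mm above the seat.

Request:
{"op": "apply_moves", "data": {
  "targets": [
    [0, 0, 0, 0.01, 0, 0, 0],
    [0, 0, 0, 0.01, 0, 0, 0],
    [0, 0, 0, 0.01, 0, 0, 0],
    [0, 0, 0, 0.008, 0, 0, 0],
    [0, 0, 0, 0.004, 0, 0, 0],
    [0, 0, 0, 0.002, 0, 0, 0],
    [0, 0, 0, 0, 0, 0, 0],
    [0, 0, 0, 0, 0, 0, 0]
  ]
}}

```text
time_s: 9.65
tcp_pos: [0.4993, -0.0613, 0.0449]
eef_rot: [-180.0, 0.0, -180.0]
contact_force: [-0.7, 0.5, -0.1]
gripper_width: 0.0431
gripper_force: 12.0
```

Request:
{"op": "apply_moves", "data": {
  "targets": [
    [0, 0, 0, 0.001, 0, 0, 0],
    [0, 0, 0, 0.0005, 0, 0, 0],
    [0, 0, 0, 0, 0, 0, 0],
    [0, 0, 0, 0, 0, 0, 0]
  ]
}}

```text
time_s: 9.98
tcp_pos: [0.4992, -0.0613, 0.0436]
eef_rot: [180.0, 0.0, -180.0]
contact_force: [0.2, 0.0, -0.8]
gripper_width: 0.0436
gripper_force: 12.0
```

Request:
{"op": "apply_moves", "data": {
  "targets": [
    [1, 0, 0, 0, 0, 0, 0],
    [1, 0, 0, 0, 0, 0, 0],
    [1, 0, 0, 0, 0, 0, 0],
    [1, 0, 0, 0, 0, 0, 0],
    [1, 0, 0, 0, 0, 0, 0],
    [1, 0, 0, 0, 0, 0, 0],
    [1, 0, 0, 0, 0, 0, 0],
    [1, 0, 0, -0.03, 0, 0, 0],
    [1, 0, 0, -0.04, 0, 0, 0],
    [1, 0, 0, -0.04, 0, 0, 0],
    [1, 0, 0, -0.04, 0, 0, 0],
    [1, 0.01, -0.031, 0, 0, 0, 0],
    [1, 0.01, -0.031, 0, 0, 0, 0],
    [1, 0.01, -0.031, 0, 0, 0, 0],
    [1, 0.01, -0.031, 0, 0, 0, 0],
    [1, 0.01, -0.03, 0, 0, 0, 0],
    [1, 0, 0, 0, 0, 0, 0],
    [1, 0, 0, 0, 0, 0, 0]
  ]
}}

```text
time_s: 11.48
tcp_pos: [0.4484, -0.2166, 0.1933]
eef_rot: [180.0, -0.0, 179.8]
contact_force: [0.0, 0.5, -0.2]
gripper_width: 0.0876
gripper_force: 0.0
```

```bash
python3 - <<'E'
from h import *
c=capture("side"); s=get_state(); t=s["tcp_pos"];print(t,s["gripper_width"])
p,b=blob(c,(260,205),12,lambda H,S,V:(H>10)&(H<28)&(S>50)&(V>130)); print("spacer",p,b,"expect",proj(c,[.4995,-.061,.046]))
for n,f,sd in(("side",c,(280,181)),):
    q,b=blob(f,sd,14,orange); print("bead",q,b,ray(f,q,.018))
print("tcp",proj(c,t))
cv2.imwrite("pics/a4.png",cv2.resize(c["frame"][130:230,205:325,::-1],None,fx=5,fy=5,interpolation=cv2.INTER_CUBIC))
E
```

```text
[ 0.44880428 -0.21578487  0.19328461] 0.08746171873570747
spacer [259.89953052 200.73521127] (253, 194, 15, 15) expect [260.32556516 200.57074535]
bead [279.45268234 181.37130802] (271, 172, 18, 20) [ 0.4480908  -0.21443012  0.018     ]
tcp [282.22664339 131.76771371]
```

View pics/a4.png

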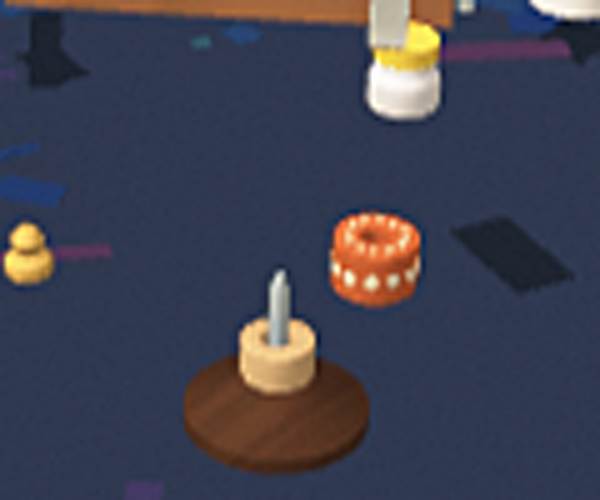

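The spacer sits flat on the foot (crop (278,355), silhouette within 0.5 px of the expected position) and the bead is unmoved at (375,258). Next I grasp the bead.

Request:
{"op": "apply_moves", "data": {
  "targets": [
    [1, 0.001, 0.0005, 0.034, 0, 0, 0],
    [1, 0, 0, 0.034, 0, 0, 0],
    [1, 0, 0, 0.034, 0, 0, 0],
    [1, 0, 0, 0.034, 0, 0, 0],
    [1, 0, 0, 0.025, 0, 0, 0],
    [1, 0, 0, 0.016, 0, 0, 0],
    [1, 0, 0, 0.01, 0, 0, 0],
    [1, 0, 0, 0, 0, 0, 0],
    [1, 0, 0, 0, 0, 0, 0],
    [0, 0, 0, 0, 0, 0, 0],
    [0, 0, 0, 0, 0, 0, 0],
    [0, 0, 0, 0, 0, 0, 0],
    [0, 0, 0, 0, 0, 0, 0],
    [0, 0, 0, 0, 0, 0, 0],
    [0, 0, 0, 0, 0, 0, 0],
    [0, 0, 0, 0, 0, 0, 0],
    [0, 0, 0, 0, 0, 0, 0]
  ],
  "newtons": 18
}}

```text
time_s: 12.95
tcp_pos: [0.4484, -0.2148, 0.0068]
eef_rot: [-180.0, 0.0, -180.0]
contact_force: [-1.6, 1.5, 6.8]
gripper_width: 0.0555
gripper_force: 18.0
```

Request:
{"op": "apply_moves", "data": {
  "targets": [
    [0, 0, 0, -0.01, 0, 0, 0],
    [0, 0, 0, -0.02, 0, 0, 0],
    [0, 0, 0, -0.03, 0, 0, 0],
    [0, 0, 0, -0.03, 0, 0, 0],
    [0, 0, 0, -0.03, 0, 0, 0],
    [0, -0.0103, 0.0256, 0, 0, 0, 0],
    [0, -0.0103, 0.0256, 0, 0, 0, 0],
    [0, -0.0103, 0.0256, 0, 0, 0, 0],
    [0, -0.0103, 0.0256, 0, 0, 0, 0],
    [0, -0.0103, 0.0256, 0, 0, 0, 0],
    [0, 0, 0.0256, 0, 0, 0, 0],
    [0, 0, 0, 0, 0, 0, 0],
    [0, 0, 0, 0, 0, 0, 0],
    [0, 0, 0, 0, 0, 0, 0]
  ]
}}

```text
time_s: 14.12
tcp_pos: [0.4992, -0.0613, 0.1261]
eef_rot: [-180.0, -0.0, -180.0]
contact_force: [0.0, -0.1, -0.2]
gripper_width: 0.0558
gripper_force: 18.0
```

```bash
python3 - <<'E'
from h import *
c=capture("side"); s=get_state(); t=s["tcp_pos"];print(t,s["gripper_width"],s["gripper_force"],s["contact_force"])
print(proj(c,t))
cv2.imwrite("pics/a5.png",cv2.resize(c["frame"][140:230,210:310,::-1],None,fx=6,fy=6,interpolation=cv2.INTER_CUBIC))
E
```

```text
[ 0.49922463 -0.06169582  0.12617364] 0.055906480526137 17.999456729739904 [-0.30608505 -0.35337745 -1.57804059]
[261.16311661 176.95711544]
```

View pics/a5.png

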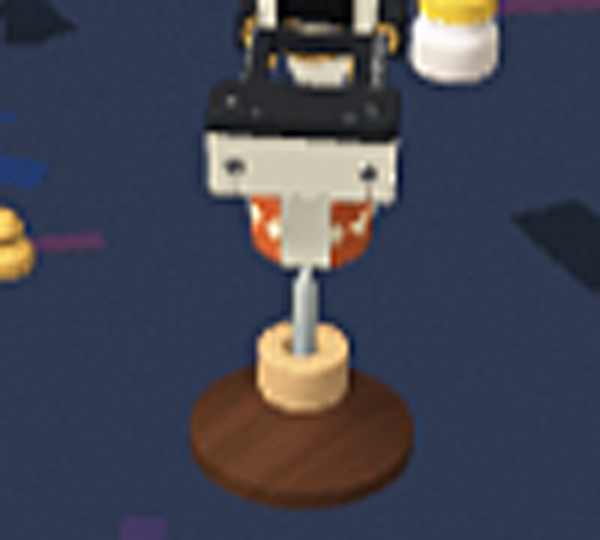

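The bead (crop columns 248–374, centre 311) is about 1 mm to the −x side of the rod line (tip at (306,270)). Shift +1 mm and engage slowly.

Request:
{"op": "apply_moves", "data": {
  "targets": [
    [0, -0.001, 0, 0.008, 0, 0, 0],
    [0, 0, 0, 0.006, 0, 0, 0],
    [0, 0, 0, 0.006, 0, 0, 0],
    [0, 0, 0, 0.006, 0, 0, 0],
    [0, 0, 0, 0.006, 0, 0, 0],
    [0, 0, 0, 0.006, 0, 0, 0],
    [0, 0, 0, 0, 0, 0, 0],
    [0, 0, 0, 0, 0, 0, 0]
  ]
}}

```text
time_s: 14.83
tcp_pos: [0.5003, -0.0613, 0.0879]
eef_rot: [-180.0, -0.1, -180.0]
contact_force: [0.2, 0.3, -0.8]
gripper_width: 0.0559
gripper_force: 18.0
```

Request:
{"op": "apply_moves", "data": {
  "targets": [
    [0, 0, 0, 0.006, 0, 0, 0],
    [0, 0, 0, 0.006, 0, 0, 0],
    [0, 0, 0, 0.004, 0, 0, 0],
    [0, 0, 0, 0.003, 0, 0, 0],
    [0, 0, 0, 0.002, 0, 0, 0],
    [0, 0, 0, 0, 0, 0, 0],
    [0, 0, 0, 0, 0, 0, 0]
  ]
}}

```text
time_s: 15.42
tcp_pos: [0.5006, -0.0612, 0.0673]
eef_rot: [-180.0, -0.0, -180.0]
contact_force: [-0.1, 0.0, -0.6]
gripper_width: 0.0559
gripper_force: 18.0
```

Request:
{"op": "apply_moves", "data": {
  "targets": [
    [0, 0, 0, 0.0008, 0, 0, 0],
    [0, 0, 0, 0, 0, 0, 0],
    [0, 0, 0, 0, 0, 0, 0]
  ]
}}

```text
time_s: 15.67
tcp_pos: [0.5007, -0.0612, 0.0667]
eef_rot: [180.0, 0.0, -180.0]
contact_force: [-1.3, 0.0, -1.5]
gripper_width: 0.0555
gripper_force: 18.0
```

Request:
{"op": "apply_moves", "data": {
  "targets": [
    [0, 0, 0, 0.0008, 0, 0, 0],
    [0, 0, 0, 0, 0, 0, 0],
    [0, 0, 0, 0.0008, 0, 0, 0],
    [0, 0, 0, 0, 0, 0, 0],
    [0, 0, 0, 0, 0, 0, 0]
  ]
}}

```text
time_s: 16.08
tcp_pos: [0.5006, -0.0612, 0.0649]
eef_rot: [-180.0, -0.0, -180.0]
contact_force: [0.1, -0.7, -0.6]
gripper_width: 0.0553
gripper_force: 18.0
```

Request:
{"op": "apply_moves", "data": {
  "targets": [
    [0, 0, 0, 0.0007, 0, 0, 0],
    [0, 0, 0, 0, 0, 0, 0],
    [0, 0, 0, 0, 0, 0, 0]
  ]
}}

```text
time_s: 16.33
tcp_pos: [0.5007, -0.0612, 0.0648]
eef_rot: [-180.0, 0.0, -180.0]
contact_force: [-2.5, -0.0, 5.4]
gripper_width: 0.0558
gripper_force: 18.0
```

Contact is felt at the predicted height, so the bead rests on the spacer. Release and retreat.

Request:
{"op": "apply_moves", "data": {
  "targets": [
    [1, 0, 0, 0, 0, 0, 0],
    [1, 0, 0, 0, 0, 0, 0],
    [1, 0, 0, 0, 0, 0, 0],
    [1, 0, 0, 0, 0, 0, 0],
    [1, 0, 0, 0, 0, 0, 0],
    [1, 0, 0, 0, 0, 0, 0],
    [1, 0, 0, -0.02, 0, 0, 0],
    [1, 0, 0, -0.04, 0, 0, 0],
    [1, 0, 0, -0.04, 0, 0, 0],
    [1, 0, 0, -0.04, 0, 0, 0],
    [1, 0, -0.04, 0, 0, 0, 0],
    [1, 0, -0.04, 0, 0, 0, 0],
    [1, 0, -0.04, 0, 0, 0, 0],
    [1, 0, -0.04, 0, 0, 0, 0],
    [1, 0, 0, 0, 0, 0, 0],
    [1, 0, 0, 0, 0, 0, 0],
    [1, 0, 0, 0, 0, 0, 0]
  ]
}}

```text
time_s: 17.75
tcp_pos: [0.5003, -0.2214, 0.2039]
eef_rot: [180.0, -0.0, 179.9]
contact_force: [0.5, -0.1, -0.7]
gripper_width: 0.0874
gripper_force: 0.0
```

```bash
python3 - <<'E'
from h import *
c=capture("side"); print(get_state()["gripper_width"])
print("expect bead",proj(c,[.4995,-.061,.076]), blob(c,(260,192),13,lambda H,S,V:((H<11)|(H>172))&(S>120)&(V>150)))
cv2.imwrite("pics/a6.png",cv2.resize(c["frame"][140:230,210:310,::-1],None,fx=6,fy=6,interpolation=cv2.INTER_CUBIC))
E
```

```text
0.0872609805551553
expect bead [260.5889526  191.99261643] (array([259.93039695, 191.23382273]), (251, 182, 20, 20))
```

View pics/a6.png

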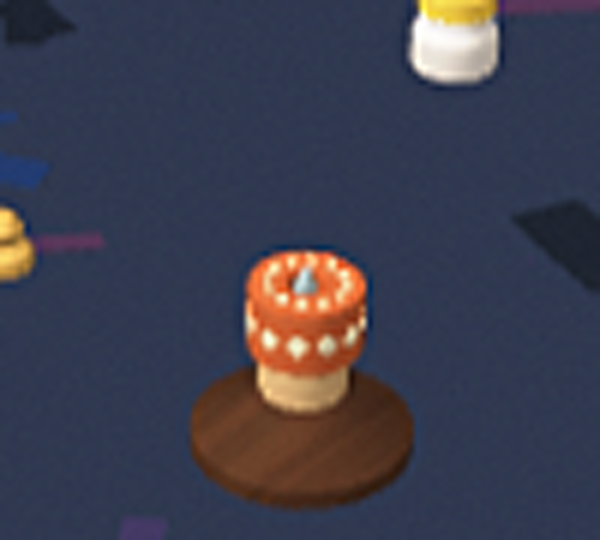

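The bead (crop (306,310)) sits level on the spacer (303,385) on the rod, and the gripper is clear. Hand in.

```bash
python3 -c "
from plant import close_job
print(close_job())"
```

```text
the job is handed in; nothing more can be done
None
```

The spacer is on the foot and the orange bead rests on it, both free on the rod; I never went near the bystanders, and I handed the job in after about 18 s of robot time, with no verdict returned.

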